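# Open the bottle bay's spill gate and hold it wide

## Robot

A 7-joint arm with a two-finger parallel gripper is mounted at the origin on the work surface. World frame = base frame: x ahead of the robot, y to its left, z up, the work surface at z = 0. Lengths are in m, angles in rad, forces in N, time in s.
With the tool pointing down it reaches from about 0.4 to 0.875 m from the base axis. Payload 4.4 kg.
Tool frame: the origin (TCP) lies between the finger pads; the fingertips stand 17 mm ahead of it and the grasp point (between the pads) lies 2 mm behind it; z points along the fingers, x is the direction in which the jaws open and shut, and the axes are right-handed (so a half turn about z gives the same grasp; the last joint's range is limited). The gripper opens to 85 mm and grips with 20 to 120 N. Pads are 22 mm wide; open, the fingers measure 114 mm over their backs; the gripper's body (76 mm by 85 mm) begins 54 mm behind the grasp point. The pads swing forward as they close: fully open they stand 13 mm farther back than shut.
Start: joints at [-0.066, 0.628, 0.038, 1.517, -0.027, 0.996, -0.02], TCP at [0.65, 0, 0.248] pointing down, gripper open.
Joint ranges: [-3.06, 3.06], [-0.37, 2.12], [-1.25, 1.32], [0.18, 2.47], [-1.1, 4.24], [0.23, 1.98], [-2.94, 2.94]. Speed limits (rad/s): [2.57, 2.57, 3.14, 3.14, 3.14, 3.14, 3.14].

## Interface

Orientations are given as a rotation vector (axis times angle).
In Python, from cell import manip gives the robot as it stands. The module is installed in compiled form; this text tells all that it offers.
- The arm moves only by the tool send_rows, never from a script. Its arguments are lists of equal length, an entry for each row: "dp": the shift along the tool's x, y, z in mm, a list of three; "rotation": the turn, a rotation vector about the tool's x, y, z in degrees, a list of three; "hand": the opening, from -1 (shut) to 1 (fully open). In form: {"dp": [[tx, ty, tz], ...], "rotation": [[rx, ry, rz], ...], "hand": [hand, ...]}. A call has 1 to 8 rows; each row is the pose to reach, as a shift and turn from the pose measured when the call began, along the tool's axes at that moment; what a row does not reach only later rows make up. A row lasts 1/12 s, in which the tool goes at most 41.7 mm and 7.16 degrees, less where a joint would pass 70% of its speed; a pose out of reach is approached as far as the arm can. A call with a gripper value outside its range is refused whole. The fingers move at their own pace and stop on an object; the grip force is fixed at half the most. Time passes only in rows, so rows that repeat a pose let the fingers close. It gives the time, the measured TCP pose, the force and the opening at its end, in the units of the state.
- manip.get_state(): the state, without advancing time (a new reading comes with each control period).
- manip.get_image(name): name is "scene" or "side" or "wrist"; returns (picture, depth): 420x560x3 uint8, red, green, blue; 420x560 float32, m along the optical axis (not along the pixel's ray), 0 where there is no reading.
- manip.camera_model(name): a dict with "K" (3x3 intrinsics, pixels), "T" (4x4, takes a point from camera to world coordinates). Camera axes: x right, y up, looking along -z (the intrinsics and any distortion apply to the point x, -y, -z); pixel columns grow to the right and rows downward; lengths in m; the calibration is good to about 2 mm. A picture is of the moment at which its call begins: read the wrist's pose just before it. camera_model takes no time and is no camera call; for the wrist camera it gives the pose at the moment of the call.
- manip.close_job(): hands the job in, once; it reports no verdict.
Trained networks look in the newest picture that a camera, given by its name, has taken for a name from the list of things; names that differ only in an ending like _2 or _b are one class to them, and where a whole thing is asked for, a point or a joint stands for the part that bears it (a point fixed in the world has none). Each returns a list of dicts, best first, with "p" (0 to 1); they miss things now and then, are a little off and sometimes report something else, mostly with a low value. They report only what shows in the picture. A call takes as long as a camera call.
- manip.cut_out(query, camera): "pixels" (420x560 bool, what is visible of it) and "box" ([left, top, right, bottom] in pixels, round what is visible of it).
- manip.pinpoint(query, camera): "uv" ([column, row] in pixels: a listed point, or the origin of a listed thing).
The state is a dict: "time_s": time; "q": joint angles; "qvel": joint speeds; "joint_efforts": joint torques, N m; "eef_pos": TCP position; "ee_rot": TCP orientation; "force": force on the tool from outside, world axes, zero at the start; "moment": the same for the moment, N m; "opening": finger opening in m.
Only numpy, scipy, OpenCV 4.12 (cv2) and the standard library are available. Lean on these libraries where they do the work, as an engineer would, in place of code of your own. Each camera call takes 0.05 s, during which the arm holds its last target.

## Task

A colleague is about to swap the bottles of the particle analyser, so open the spill gate of its bottle bay for them: first pinch the two green tabs of the corner catch together until the gate springs ajar onto its safety bolt. Then squeeze the yellow lever against the dark bar of the gate's handle to draw the bolt, and swing the gate out past its half-way detent until it stands square to the front of the bay or wider. Finish while still holding the gate wide open against its closing spring - do not let go - and leave the bottles and everything else on the bench standing where they are.

Things in the scene. Friction and masses are not known exactly. Their poses are not given: they have to be found in the camera images.
- bay: Bottle bay fixed on the bench: open-topped white box, 220 mm deep (x), 270 wide (y), 150 high. Origin at the centre of its underside; x points from the gate to the back wall, away from the robot, y left, z up. The gate closes its front, 110 mm from the origin on the -x side. A steel strip with a tooth (striker of the safety bolt) reaches 70 mm out from the right wall, up to 136 mm high.
- catch_center (a point): Middle of the corner catch on the right front corner of the bay, just behind the gate: half-way between its two upright green tabs, 192 mm above the bench; axes as the bay's. Tabs: plates 22 mm wide (bay x), 168 to 212 mm above the bench, outer faces 25 mm either side of this point along the bay's y. Steel arms of the gate slide out below, up to 163 mm high: keep fingertips above 166 mm.
- catch_l (a joint): Travel of the left green tab towards the middle of the catch (m): 0 out, 0.010 fully in. 4 N starts it, 8 N holds it fully in; both in, the outer faces are 30 mm apart. When both tabs are 5 mm or more in, a sprung ejector pushes the gate ajar within about half a second: keep both pinched until then.
- catch_r (a joint): Travel of the right green tab towards the middle of the catch (m): 0 out, 0.010 fully in; springs as the left one.
- gate_hinge (a joint): Gate angle (rad): 0 shut, grows as the free right end swings out towards the robot; 1.57 square, stop 1.83. Off the catch it springs to about 0.12 (ajar, easily moved); the safety bolt stops it at 0.14 until the lever is squeezed. A closing spring pulls it back (5 N at the handle when square). The detent beside the hinge resists from 0.8 to 1.3: 10 N at the handle; let go wider, it rests at 1.3.
- gate: The gate: white frame with clear pane, 12 mm thick, 232 mm long, 15 to 150 mm above the bench. Origin on the hinge axis at bench height, at its left end. Its y axis points from the free end to the hinge, its x axis through its thickness to the inside (parallel to the bay's axes when shut; turned by minus the gate angle about z when open).
- hinge_axis (a point): Point on the gate's upright hinge axis, at the left front corner of the bay, 150 mm above the bench; axes as the bay's. It stays put when the gate swings.
- gate_handle (a point): Middle of the gate's squeeze handle, 130 mm from the hinge axis along the gate, 186 mm above the bench; axes as the gate's. A fixed dark bar stands on the outer (gate -x) side, the yellow lever on the inner (+x) side, both 36 mm long along the gate, tops 210 and 207 mm above the bench; outer faces 16 mm either side of this point. Nothing else beside them is higher than 152 mm.
- lever (a joint): Travel of the yellow lever towards the dark bar (m): 0 released, 0.010 fully squeezed (handle then 22 mm thick). About 4 N starts it, 9 N holds it fully in. It draws the safety bolt back: clear from 0.007.
- sheath_bottle: White 165 mm bottle, 72 mm wide, with white cap and blue band, standing in the left half of the bay. Origin at the centre of its underside. Leave it alone.
- waste_bottle: White 165 mm bottle, 72 mm wide, with red cap and orange band, standing in the right half of the bay. Origin at the centre of its underside. Leave it alone.
- rinse_bottle: White 150 mm bottle, 66 mm wide, with green band, on the bench to the right. Origin at the centre of its underside. Leave it alone.
- tip_box: Blue pipette tip box with pale lid, 87 x 124 x 67 mm, on the bench to the left. Origin at the centre of its underside. Leave it alone.
- tube_rack: Orange tube rack with capped tubes, 75 x 170 x 79 mm, on the bench to the right. Origin at the centre of its underside. Leave it alone.
- beaker: Empty glass beaker, 68 mm wide, 95 mm tall, on the bench to the left. Origin at the centre of its underside. Leave it alone.
- wipes_box: Pale green carton of wipes, 115 x 115 x 75 mm, on the bench to the left. Origin at the centre of its underside. Leave it alone.

How it is judged:
By the outcome, as a careful person would: the job done as asked, in the order asked, and still so for the second after the job is handed in, while the arm keeps its last pose, push and grip.
It also fails if it takes over 48 s, if anything falls off the work surface, if the arm or the gripper's body presses on something with over 40 N, if the wrist force passes 120 N, or if a joint passes its speed limit or range.

## Working session

There is one attempt and no reset: what is moved stays moved. The work goes in short steps, Python scripts to look and compute and a tool call to move; the robot and the scene stay as the last step left them, time stands still between calls to the robot, and variables do not carry over. Pictures are saved under pics/ and viewed, and the job is handed in when it is done.

Besides the shell and the picture viewer there is one more tool, called after "Call:" by a JSON object that holds its "method" and its "body". send_rows: Moves the arm, as the interface text tells. Its arguments: {"type":"object","properties":{"dp":{"type":"array","items":{"type":"array","items":{"type":"number"}}},"rotation":{"type":"array","items":{"type":"array","items":{"type":"number"}}},"hand":{"type":"array","items":{"type":"number"}}},"required":["dp","rotation","hand"]}

```bash
mkdir -p pics
cat > h.py <<'E'
import numpy as np, cv2
from cell import manip
def snap(n,f):
    T=np.array(manip.camera_model(n)["T"]);K=np.array(manip.camera_model(n)["K"])
    im,d=manip.get_image(n); cv2.imwrite(f"pics/{f}.png",im[:,:,::-1]); np.savez(f"pics/{f}.npz",d=d,T=T,K=K,im=im)
    return im,d,K,T
def ray(K,T,uv):
    v=np.array([(uv[0]-K[0,2])/K[0,0],-(uv[1]-K[1,2])/K[1,1],-1.0])
    return T[:3,3],T[:3,:3]@v
def at_depth(K,T,uv,dep):
    o,r=ray(K,T,uv); return o+r*dep
def at_z(K,T,uv,z):
    o,r=ray(K,T,uv); return o+r*(z-o[2])/r[2]
def tri(rs):
    A=np.zeros((3,3));b=np.zeros(3)
    for o,r in rs:
        r=r/np.linalg.norm(r);P=np.eye(3)-np.outer(r,r);A+=P;b+=P@o
    x=np.linalg.solve(A,b); return x,[np.linalg.norm((np.eye(3)-np.outer(r,r)/(r@r))@(x-o)) for o,r in rs]
E
python3 - <<'E'
from h import *
s=manip.get_state();print({k:np.round(v,3) for k,v in s.items()})
R={}
for n in ["scene","side","wrist"]:
    im,d,K,T=snap(n,n+"0"); print(n,K.round(1).tolist(),T.round(3).tolist(), manip.camera_model(n).keys())
    for q in ["catch_center","hinge_axis","gate_handle"]:
        r=manip.pinpoint(q,n)
        for e in r[:2]:print(q,e)
        if r and r[0]["p"]>.4:R.setdefault(q,[]).append((n,ray(K,T,r[0]["uv"]),at_z(K,T,r[0]["uv"],{"catch_center":.192,"hinge_axis":.15,"gate_handle":.186}[q])))
for q,v in R.items():
    print(q,[(a,z.round(4)) for a,_,z in v]); 
    if len(v)>1:print(tri([x[1] for x in v]))
E
```

```text
{'time_s': np.float64(0.0), 'q': array([-0.066,  0.629,  0.038,  1.518, -0.027,  0.996, -0.02 ]), 'qvel': array([-0.001,  0.001,  0.   ,  0.001, -0.   , -0.001,  0.   ]), 'joint_efforts': array([-1.0000e-03, -5.6341e+01,  1.2260e+00, -1.9345e+01,  1.1000e-02,
        1.1000e-02, -0.0000e+00]), 'eef_pos': array([0.649, 0.   , 0.247]), 'ee_rot': array([ 3.142e+00,  0.000e+00, -3.000e-03]), 'force': array([ 0.991, -0.069, -1.401]), 'moment': array([-0.029,  0.038,  0.032]), 'opening': np.float64(0.085)}
scene [[438.7, 0.0, 278.8], [0.0, 438.7, 213.7], [0.0, 0.0, 1.0]] [[-0.635, -0.654, 0.412, 1.083], [0.772, -0.541, 0.333, 0.398], [0.005, 0.529, 0.849, 1.237], [0.0, 0.0, 0.0, 1.0]] dict_keys(['K', 'T'])
catch_center {'uv': [224.5, 194.5], 'p': 0.82}
catch_center {'uv': [247.4, 202.7], 'p': 0.73}
hinge_axis {'uv': [289.2, 229.4], 'p': 0.61}
gate_handle {'uv': [249.3, 206.7], 'p': 0.95}
gate_handle {'uv': [436.4, 271.8], 'p': 0.22}
side [[469.4, 0.0, 276.4], [0.0, 469.4, 219.4], [0.0, 0.0, 1.0]] [[0.999, 0.039, -0.037, 0.508], [-0.054, 0.688, -0.724, -1.152], [-0.003, 0.725, 0.689, 1.211]
[... 691 characters left out ...]
-0.17767403,  0.18462395]), [np.float64(0.0005640610457021767), np.float64(0.0005640610457021523)])
hinge_axis [('scene', array([0.5776, 0.0286, 0.15  ])), ('side', array([0.5761, 0.0418, 0.15  ])), ('wrist', array([0.5787, 0.0328, 0.15  ]))]
(array([0.57891424, 0.03275582, 0.15640392]), [np.float64(0.0026075365100325047), np.float64(0.0034736025264343576), np.float64(0.0021089446132945187)])
gate_handle [('scene', array([ 0.6087, -0.0935,  0.186 ])), ('side', array([ 0.5839, -0.0973,  0.186 ])), ('wrist', array([ 0.5955, -0.0921,  0.186 ]))]
(array([ 0.59403081, -0.09616188,  0.17930121]), [np.float64(0.01082103220476255), np.float64(0.01065102047855192), np.float64(0.0014528053900583829)])
```

View pics/scene0.png

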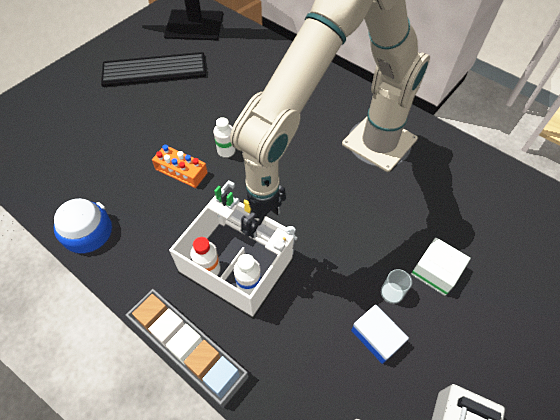

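View pics/side0.png

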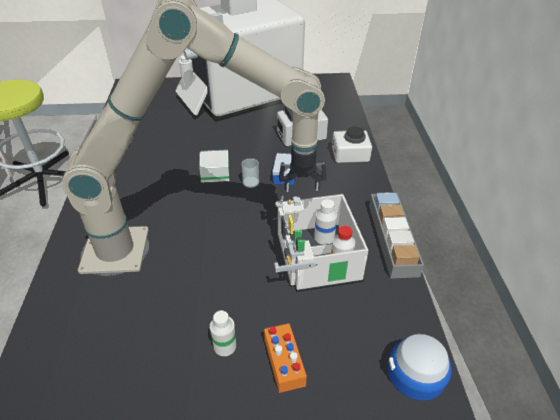

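View pics/wrist0.png

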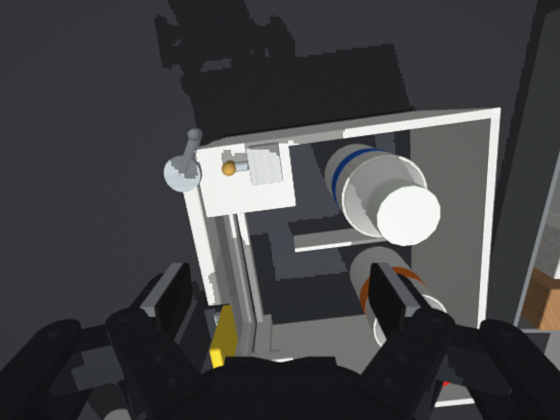

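The scene view shows the closed gate with the yellow lever near (248,207) and the green tabs near (225,195). The side view confirms it. The bay is yawed by roughly 12°. I'll move up over the gate, turned to match it, for a closer look.

Call:
{"method": "send_rows", "body": {"dp": [[0,0,-30],[0,10,-65],[-20,40,-100],[-40,75,-113],[-49,110,-113],[-49,110,-113],[-49,110,-113],[-49,110,-113]], "rotation": [[0,0,7],[0,0,14],[0,0,21],[0,0,28],[0,0,35],[0,0,42],[0,0,49],[0,0,56]], "hand": [1,1,1,1,1,1,1,1]}}

```text
time_s: 1.27
eef_pos: [0.6006, -0.1112, 0.3619]
ee_rot: [-2.767, 1.486, -0.001]
force: [-0.5, 0.4, 0.4]
opening: 0.0853
```

Call:
{"method": "send_rows", "body": {"dp": [[0,0,0],[0,0,0],[0,0,0],[0,0,0],[0,0,0]], "rotation": [[0,0,7],[0,0,14],[0,0,21],[0,0,22],[0,0,22]], "hand": [1,1,1,1,1]}}

```text
time_s: 1.68
eef_pos: [0.6006, -0.111, 0.3619]
ee_rot: [-2.435, 1.984, -0.001]
force: [1.4, -0.9, -0.1]
opening: 0.0853
```

```bash
cat > look.py <<'E'
from h import *
import sys
tag=sys.argv[1]
s=manip.get_state();print(s["time_s"],np.round(s["eef_pos"],4),np.round(s["ee_rot"],3))
for n in sys.argv[2:]:
    im,d,K,T=snap(n,n+tag); print(n)
    for q,z in [("catch_center",.192),("hinge_axis",.15),("gate_handle",.186)]:
        for e in manip.pinpoint(q,n)[:2]: print(q,np.round(e["uv"],1),e["p"],at_z(K,T,e["uv"],z).round(4))
E
python3 look.py 1 wrist scene
```

```text
1.6833 [ 0.6006 -0.111   0.3619] [-2.435e+00  1.984e+00 -1.000e-03]
wrist
catch_center [342.8 178.8] 0.72 [ 0.6281 -0.1693  0.192 ]
catch_center [481.2 225.6] 0.2 [ 0.6094 -0.3222  0.192 ]
hinge_axis [149.5 179.8] 0.96 [0.5767 0.0334 0.15  ]
gate_handle [263.3 191.2] 0.88 [ 0.5985 -0.0948  0.186 ]
gate_handle [187.2 160. ] 0.32 [ 0.6145 -0.0154  0.186 ]
scene
catch_center [224.2 193.2] 0.97 [ 0.6228 -0.1773  0.192 ]
hinge_axis [290.1 228.6] 0.85 [0.5739 0.0289 0.15  ]
hinge_axis [377.1 336.8] 0.24 [0.6786 0.3898 0.15  ]
```

View pics/wrist1.png

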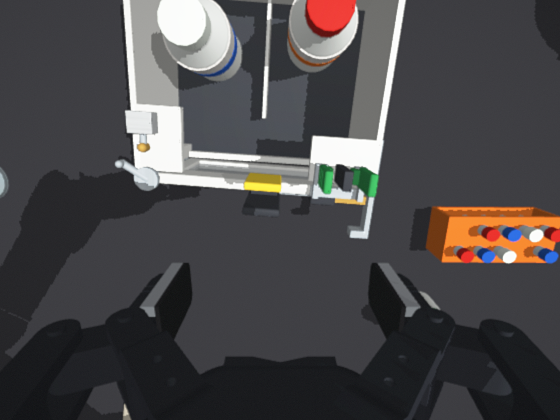

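The wrist view shows the hinge post at (146,178), the lever and bar at about (263,190), and the green tabs at (326,179) and (366,181). I'll get precise positions from the colour masks and depth.

```bash
cat > seg.py <<'E'
from h import *
import sys
def seg(f,win,kind,zr):
    D=np.load(f"pics/{f}.npz");im=D["im"].astype(int);d=D["d"];K=D["K"];T=D["T"]
    hsv=cv2.cvtColor(D["im"],cv2.COLOR_RGB2HSV)
    if kind=="green":m=(hsv[...,0]>45)&(hsv[...,0]<85)&(hsv[...,1]>110)&(hsv[...,2]>30)
    if kind=="yellow":m=(hsv[...,0]>18)&(hsv[...,0]<35)&(hsv[...,1]>150)&(hsv[...,2]>60)
    if kind=="any":m=np.ones(d.shape,bool)
    w=np.zeros_like(m);w[win[1]:win[3],win[0]:win[2]]=1;m&=w&(d>0)
    v,u=np.nonzero(m);dd=d[m]
    P=np.stack([(u-K[0,2])/K[0,0]*dd,-(v-K[1,2])/K[1,1]*dd,-dd],1)@T[:3,:3].T+T[:3,3]
    k=(P[:,2]>zr[0])&(P[:,2]<zr[1]);return P[k],np.stack([u,v],1)[k]
def show(P,name,R):
    if len(P)<3:print(name,len(P));return
    Q=P@R  # bay axes coords
    print(name,len(P),"bay-axes x %.4f..%.4f y %.4f..%.4f z %.4f..%.4f"%tuple(np.percentile(Q[:,i],p) for i in range(3) for p in (3,97)),"med world",np.median(P,0).round(4))
E
python3 - <<'E'
from seg import *
# yaw from bay rim: points z ~.15 fit side walls & from handle faces
for nm,win,k,zr in [("L",(310,150,343,205),"green",(.15,.23)),("R",(345,150,385,205),"green",(.15,.23)),("lev",(235,160,290,200),"yellow",(.15,.22)),("bar",(235,185,290,225),"any",(.17,.23)),("rimR",(378,0,410,130),"any",(.143,.158)),("rimL",(115,0,150,105),"any",(.143,.158)),("gate",(150,170,245,200),"any",(.143,.158))]:
    P,uv=seg("wrist1",win,k,zr)
    if len(P)<5: print(nm,len(P));continue
    c,_,_,_=[x for x in cv2.fitLine(P[:,:2].astype(np.float32),cv2.DIST_HUBER,0,.01,.01).ravel()] and (cv2.fitLine(P[:,:2].astype(np.float32),cv2.DIST_HUBER,0,.001,.001).ravel(),0,0,0)
    print(nm,len(P),"dir deg",np.degrees(np.arctan2(c[1],c[0])).round(2)," med",np.median(P,0).round(4),"z",np.percentile(P[:,2],[5,50,95]).round(4))
E
```

```text
L 330 dir deg 6.75  med [ 0.6274 -0.1496  0.2103] z [0.1759 0.2103 0.2124]
R 520 dir deg 4.19  med [ 0.6315 -0.1897  0.1999] z [0.1736 0.1999 0.2122]
lev 591 dir deg -80.89  med [ 0.6098 -0.0929  0.2033] z [0.1624 0.2033 0.2073]
bar 884 dir deg -80.49  med [ 0.5871 -0.0952  0.2062] z [0.1751 0.2062 0.2099]
rimR 1024 dir deg 7.71  med [ 0.7471 -0.1962  0.1493] z [0.1444 0.1493 0.1508]
rimL 934 dir deg 7.69  med [0.7041 0.0626 0.1491] z [0.1439 0.1491 0.1506]
gate 1061 dir deg -83.99  med [ 0.5873 -0.0176  0.1494] z [0.1463 0.1494 0.1534]
```

```bash
python3 - <<'E'
from seg import *
for a in (7.7,9):
    t=np.radians(a);R=np.array([[np.cos(t),-np.sin(t),0],[np.sin(t),np.cos(t),0],[0,0,1]])
    print(a)
    for nm,win,k,zr in [("L",(310,150,343,205),"green",(.206,.216)),("R",(345,150,385,205),"green",(.206,.216)),("lev",(235,160,290,200),"yellow",(.202,.212)),("bar",(235,185,290,225),"any",(.205,.214)),("rimR",(378,0,410,130),"any",(.147,.153)),("rimL",(115,0,150,105),"any",(.147,.153)),("gatetop",(190,170,245,200),"any",(.147,.153)),("post",(130,160,162,195),"any",(.14,.2))]:
        P,uv=seg("wrist1",win,k,zr); show(P,nm,R)
    h=np.array([.5767,.0334,.15]);print("hinge in bay axes",(h@R).round(4))
E
python3 - <<'E'
import cv2;im=cv2.imread('pics/wrist1.png');cv2.imwrite('pics/c1.png',cv2.resize(im[120:250,110:410],None,fx=2.6,fy=2.6,interpolation=cv2.INTER_CUBIC))
E
```

```text
7.7
L 197 bay-axes x 0.5900..0.6090 y -0.2373..-0.2301 z 0.2084..0.2128 med world [ 0.6255 -0.1512  0.2112]
R 215 bay-axes x 0.5894..0.6089 y -0.2794..-0.2720 z 0.2072..0.2128 med world [ 0.6308 -0.1922  0.2112]
lev 305 bay-axes x 0.5860..0.5931 y -0.1895..-0.1576 z 0.2033..0.2078 med world [ 0.6079 -0.093   0.2063]
bar 550 bay-axes x 0.5620..0.5915 y -0.1896..-0.1567 z 0.2054..0.2102 med world [ 0.5871 -0.0953  0.2079]
rimR 878 bay-axes x 0.6526..0.7663 y -0.2981..-0.2919 z 0.1475..0.1510 med world [ 0.747  -0.1964  0.1495]
rimL 744 bay-axes x 0.6582..0.7487 y -0.0347..-0.0283 z 0.1475..0.1509 med world [0.7044 0.0631 0.1493]
gatetop 556 bay-axes x 0.5723..0.5836 y -0.1476..-0.0906 z 0.1477..0.1507 med world [ 0.5889 -0.0404  0.1494]
post 807 bay-axes x 0.5683..0.5976 y -0.0567..-0.0290 z 0.1483..0.1598 med world [0.5854 0.0343 0.1578]
hinge in bay axes [ 0.576  -0.0442  0.15  ]
9
L 197 bay-axes x 0.5846..0.6036 y -0.2510..-0.2436 z 0.2084..0.2128 med world [ 0.6255 -0.1512  0.2112]
R 215 bay-axes x 0.5830..0.6025 y -0.2929..-0.2854 z 0.2072..0.2128 med world [ 0.6308 -0.1922  0.2112]
lev 305 bay-axes x 0.5818..0.5892 y -0.2028..-0.1708 z 0.2033..0.2078 med world [ 0.6079 -0.093   0.2063]
bar 550 bay-axes x 0.5578..0.5874 y -0.2029..-0.1697 z 0.2054..0.2102 med world [ 0.5871 -0.0953  0.2079]
rimR 878 bay-axes x 0.6458..0.7594 y -0.3147..-0.3074 z 0.1475..0.1510 med world [ 0.747  -0.1964  0.1495]
rimL 744 bay-axes x 0.6573..0.7479 y -0.0511..-0.0440 z 0.1475..0.1509 med world [0.7044 0.0631 0.1493]
gatetop 556 bay-axes x 0.5692..0.5810 y -0.1606..-0.1037 z 0.1477..0.1507 med world [ 0.5889 -0.0404  0.1494]
post 807 bay-axes x 0.5672..0.5966 y -0.0699..-0.0424 z 0.1483..0.1598 med world [0.5854 0.0343 0.1578]
hinge in bay axes [ 0.5748 -0.0572  0.15  ]
```

View pics/c1.png

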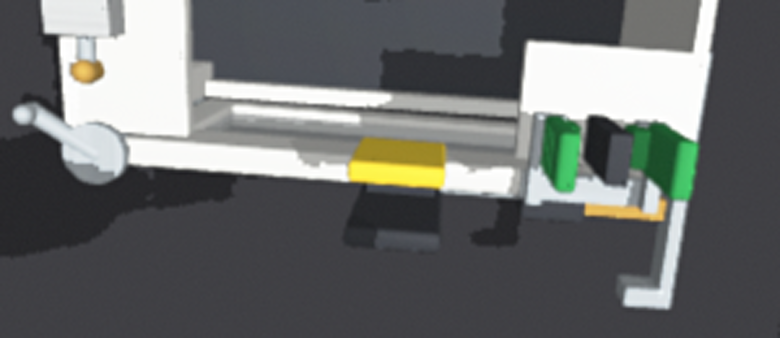

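Call:
{"method": "send_rows", "body": {"dp": [[35,-10,10],[65,-14,40],[65,-14,75],[65,-14,105],[65,-14,105],[65,-14,105]], "rotation": [[0,0,2],[0,0,4],[0,0,4],[0,0,4],[0,0,4],[0,0,4]], "hand": [0.6,0.6,0.6,0.6,0.6,0.6]}}

```text
time_s: 2.58
eef_pos: [0.6268, -0.1717, 0.2559]
ee_rot: [2.363, -2.07, -0.004]
force: [0.5, -0.1, 0.2]
opening: 0.0681
```

```bash
python3 look.py 2 wrist
python3 - <<'E'
from seg import *
P,uv=seg("wrist2",(150,60,420,330),"green",(.204,.218))
print(len(P)); t=np.radians(7.7);R=np.array([[np.cos(t),-np.sin(t),0],[np.sin(t),np.cos(t),0],[0,0,1]])
show(P,"g",R); s=manip.get_state();print((s["eef_pos"]@R).round(4))
E
```

```text
2.5833 [ 0.6268 -0.1717  0.2559] [ 2.363 -2.07  -0.004]
wrist
catch_center [281.1 230.8] 0.78 [ 0.6281 -0.1727  0.192 ]
hinge_axis [ 19.5 238.1] 0.64 [0.5775 0.0368 0.15  ]
gate_handle [168.9 256.2] 0.86 [ 0.5964 -0.0971  0.186 ]
gate_handle [280.9 230.4] 0.32 [ 0.6261 -0.1729  0.186 ]
953
g 953 bay-axes x 0.5897..0.6096 y -0.2793..-0.2312 z 0.2051..0.2125 med world [ 0.6295 -0.1887  0.2111]
[ 0.6001 -0.2551  0.2597]
```

View pics/wrist2.png

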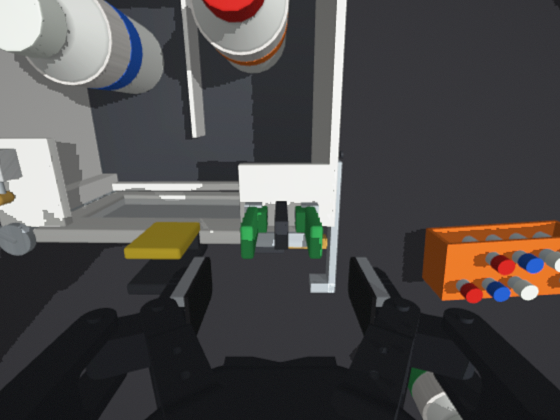

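```bash
python3 -c "
from h import *
s=manip.get_state();print(s['time_s'],s['eef_pos'],s['ee_rot'],s['opening'],s['q'])"
```

```text
2.7833 [ 0.62886395 -0.17235749  0.25968182] [-2.36137608  2.06749072 -0.00736472] 0.06809204946909224 [-0.00546096  0.64738109  0.40067079  1.51035992 -0.27825572  1.03478867
 -0.97436506]
```

Both green tabs sit symmetrically between the fingers at (248,231) and (314,231). The measured catch centre is within 1 mm of the TCP axis. I'll descend.

Call:
{"method": "send_rows", "body": {"dp": [[0,0,25],[0,0,50],[0,0,64],[0,0,64],[0,0,64]], "rotation": [[0,0,0],[0,0,0],[0,0,0],[0,0,0],[0,0,0]], "hand": [0.6,0.6,0.6,0.6,0.6]}}

```text
time_s: 3.2
eef_pos: [0.6298, -0.1723, 0.1968]
ee_rot: [-2.361, 2.067, -0.009]
force: [1.0, -0.2, 0.5]
opening: 0.0683
```

```bash
python3 look.py 3 wrist scene side
```

```text
3.2 [ 0.6298 -0.1723  0.1968] [-2.361  2.067 -0.009]
wrist
catch_center [277.4 281.9] 0.79 [ 0.6276 -0.172   0.192 ]
gate_handle [121.9 311.4] 0.93 [ 0.5964 -0.0944  0.186 ]
scene
catch_center [223.8 190.9] 0.77 [ 0.6176 -0.1837  0.192 ]
hinge_axis [289.1 227.5] 0.73 [0.5729 0.0244 0.15  ]
gate_handle [251.  203.4] 0.72 [ 0.5971 -0.0972  0.186 ]
side
catch_center [301.1 242.4] 0.59 [ 0.6312 -0.1859  0.192 ]
hinge_axis [279.4 204.8] 0.85 [0.579  0.0334 0.15  ]
gate_handle [283.9 224.2] 0.74 [ 0.5854 -0.0987  0.186 ]
```

View pics/wrist3.png

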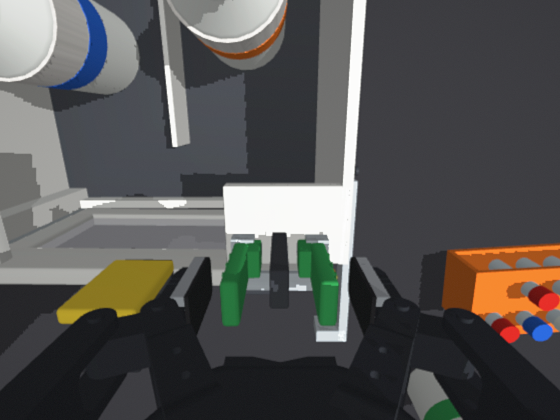

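The pads flank both tabs, so I'll pinch.

Call:
{"method": "send_rows", "body": {"dp": [[0,0,0],[0,0,0],[0,0,0],[0,0,0],[0,0,0],[0,0,0],[0,0,0],[0,0,0]], "rotation": [[0,0,0],[0,0,0],[0,0,0],[0,0,0],[0,0,0],[0,0,0],[0,0,0],[0,0,0]], "hand": [0.1,-0.2,-0.4,-0.4,-0.4,-0.4,-0.4,-0.4]}}

```text
time_s: 4.47
eef_pos: [0.6295, -0.1721, 0.1982]
ee_rot: [-2.36, 2.066, -0.008]
force: [-3.2, 2.5, 13.8]
opening: 0.0267
```

Call:
{"method": "send_rows", "body": {"dp": [[0,0,0],[0,0,0],[0,0,0],[0,0,0],[0,0,0],[0,0,0],[0,0,0],[0,0,0]], "rotation": [[0,0,0],[0,0,0],[0,0,0],[0,0,0],[0,0,0],[0,0,0],[0,0,0],[0,0,0]], "hand": [-0.4,-0.4,-0.4,-0.4,-0.4,-0.4,-0.4,-0.4]}}

```text
time_s: 5.13
eef_pos: [0.6295, -0.172, 0.1983]
ee_rot: [-2.36, 2.066, -0.008]
force: [-2.2, 0.8, 4.1]
opening: 0.0264
```

```bash
python3 look.py 4 wrist
```

```text
5.1333 [ 0.6295 -0.172   0.1983] [-2.36   2.066 -0.008]
wrist
catch_center [276.7 279.6] 0.61 [ 0.6276 -0.1712  0.192 ]
catch_center [519.1 272.6] 0.23 [ 0.6467 -0.287   0.192 ]
hinge_axis [ 91.5 209.8] 0.23 [ 0.6357 -0.0583  0.15  ]
gate_handle [127.6 332.2] 0.88 [ 0.5822 -0.0961  0.186 ]
```

View pics/wrist4.png

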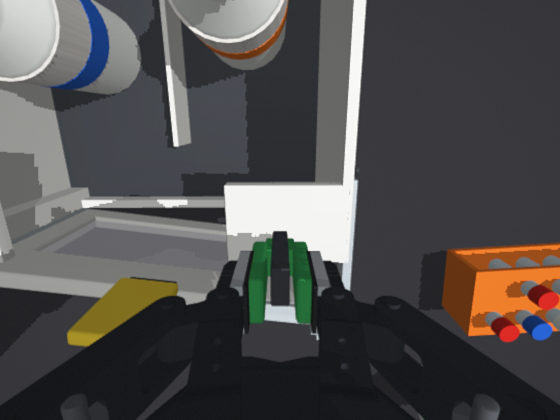

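The tabs are fully in and the handle has moved about 14 mm outward, from (122,311) to (128,332), so the gate sprang ajar. I'll release the tabs and rise.

Call:
{"method": "send_rows", "body": {"dp": [[0,0,0],[0,0,0],[0,0,0],[0,0,-20],[0,0,-55],[0,0,-95],[0,0,-100],[0,0,-100]], "rotation": [[0,0,0],[0,0,0],[0,0,0],[0,0,0],[0,0,0],[0,0,0],[0,0,-6],[0,0,-12]], "hand": [0.2,0.6,0.6,0.6,0.6,0.6,0.6,0.6]}}

```text
time_s: 6.0
eef_pos: [0.6309, -0.1733, 0.3028]
ee_rot: [-2.566, 1.801, -0.022]
force: [-0.6, 1.0, -1.0]
opening: 0.0686
```

```bash
python3 look.py 5 wrist
python3 - <<'E'
from seg import *
for nm,k,zr in [("lev","yellow",(.202,.212)),("L","green",(.205,.216))]:
  for a in (0.8,7.7):
    t=np.radians(a);R=np.array([[np.cos(t),-np.sin(t),0],[np.sin(t),np.cos(t),0],[0,0,1]])
    P,uv=seg("wrist5",(0,60,420,350),k,zr);show(P,nm,R)
  l=cv2.fitLine(P[:,:2].astype(np.float32),cv2.DIST_HUBER,0,.001,.001).ravel();print(np.degrees(np.arctan2(l[1],l[0])))
E
```

```text
6.0 [ 0.6309 -0.1733  0.3028] [-2.566  1.801 -0.022]
wrist
catch_center [274.1 216.1] 0.73 [ 0.6273 -0.171   0.192 ]
hinge_axis [ 46.4 182.1] 0.7 [0.5748 0.0345 0.15  ]
gate_handle [172.4 234.3] 0.81 [ 0.581  -0.0955  0.186 ]
gate_handle [358.5 350. ] 0.24 [ 0.5249 -0.2937  0.186 ]
lev 495 bay-axes x 0.5881..0.5953 y -0.1204..-0.0874 z 0.2027..0.2075 med world [ 0.5939 -0.0957  0.2061]
lev 495 bay-axes x 0.5703..0.5798 y -0.1908..-0.1579 z 0.2027..0.2075 med world [ 0.5939 -0.0957  0.2061]
-89.776566
L 567 bay-axes x 0.6147..0.6379 y -0.2056..-0.1570 z 0.2068..0.2127 med world [ 0.6293 -0.1889  0.2112]
L 567 bay-axes x 0.5900..0.6095 y -0.2792..-0.2311 z 0.2068..0.2127 med world [ 0.6293 -0.1889  0.2112]
-82.89634
```

View pics/wrist5.png

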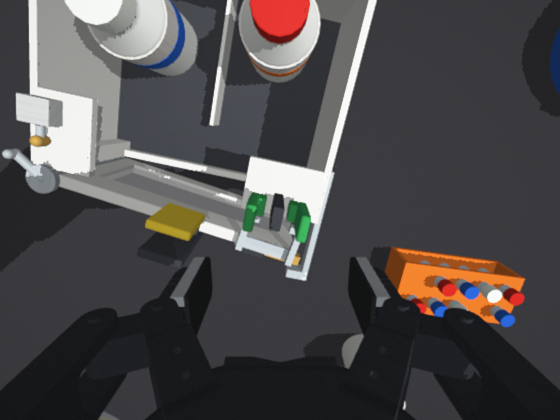

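The gate is resting ajar with the catch released. The lever is at (177,220) and the gate runs at about 0.5° yaw. I'll turn and move over the handle.

Call:
{"method": "send_rows", "body": {"dp": [[-30,7,0],[-60,14,10],[-90,21,20],[-90,21,20],[-90,21,20],[-90,21,20],[-90,21,20],[-90,21,20]], "rotation": [[0,0,-7],[0,0,-14],[0,0,-21],[0,0,-28],[0,0,-35],[0,0,-42],[0,0,-49],[0,0,-56]], "hand": [0.6,0.6,0.6,0.6,0.6,0.6,0.6,0.6]}}

```text
time_s: 6.87
eef_pos: [0.5787, -0.0942, 0.2771]
ee_rot: [-3.116, 0.393, -0.009]
force: [0.1, 0.0, 0.4]
opening: 0.0687
```

Call:
{"method": "send_rows", "body": {"dp": [[0,0,0],[0,0,0],[0,0,0],[0,0,0],[0,0,0]], "rotation": [[0,0,-7],[0,0,-14],[0,0,-15],[0,0,-15],[0,0,-15]], "hand": [0.6,0.6,0.6,0.6,0.6]}}

```text
time_s: 7.28
eef_pos: [0.5785, -0.0944, 0.2768]
ee_rot: [-3.141, -0.01, -0.008]
force: [-0.3, -0.5, -0.1]
opening: 0.0684
```

```bash
cat > hd.py <<'E'
from seg import *
import sys
f,a,win=sys.argv[1],float(sys.argv[2]),eval(sys.argv[3])
s=manip.get_state();r=s["ee_rot"]
print("t",s["time_s"],"eef",s["eef_pos"].round(4),"yaw",np.degrees(2*np.arctan2(r[1],r[0])).round(1),r.round(3),"F",np.round(s["force"],1),"op",s["opening"])
t=np.radians(a);R=np.array([[np.cos(t),-np.sin(t),0],[np.sin(t),np.cos(t),0],[0,0,1]])
for nm,k,zr in [("lev","yellow",(.202,.212)),("bar","any",(.204,.214))]:
    P,uv=seg(f,win,k,zr);show(P,nm,R)
    if len(P)>5:
        l=cv2.fitLine(P[:,:2].astype(np.float32),cv2.DIST_HUBER,0,.001,.001).ravel();print(np.degrees(np.arctan2(l[1],l[0])).round(1))
print("tcp in axes",(s["eef_pos"]@R).round(4))
E
python3 look.py 6 wrist; python3 hd.py wrist6 0.8 "(200,200,360,400)"
```

```text
7.2833 [ 0.5785 -0.0944  0.2768] [-3.141 -0.01  -0.008]
wrist
catch_center [336.  314.8] 0.92 [ 0.6244 -0.1738  0.192 ]
hinge_axis [282.5  42.9] 0.69 [0.5799 0.0317 0.15  ]
hinge_axis [339.4 311.1] 0.33 [ 0.6369 -0.2004  0.15  ]
gate_handle [282.8 219.1] 0.55 [ 0.5807 -0.0941  0.186 ]
t 7.4833 eef [ 0.5787 -0.0942  0.2771] yaw -359.5 [-3.141 -0.015 -0.009] F [-0.2 -0.6 -0.4] op 0.06805248345234077
lev 557 bay-axes x 0.5874..0.5945 y -0.1196..-0.0861 z 0.2036..0.2075 med world [ 0.5922 -0.0941  0.2062]
-89.6
bar 1848 bay-axes x 0.5639..0.6326 y -0.2036..-0.0866 z 0.2047..0.2121 med world [ 0.5931 -0.1055  0.2088]
-61.0
tcp in axes [ 0.5773 -0.1022  0.2771]
```

View pics/wrist6.png

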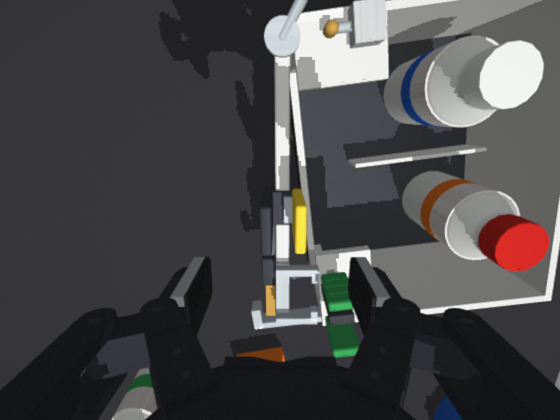

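The handle is centred under the jaws, with the bar at (267,222) and the lever at (300,222). It needs about a 2 mm shift. I'll descend and squeeze.

Call:
{"method": "send_rows", "body": {"dp": [[2,1,30],[2,1,60],[2,1,88],[2,1,88],[2,1,88]], "rotation": [[0,0,0],[0,0,0],[0,0,0],[0,0,0],[0,0,0]], "hand": [0.6,0.6,0.6,0.6,0.6]}}

```text
time_s: 7.9
eef_pos: [0.5804, -0.0949, 0.1883]
ee_rot: [-3.141, -0.014, -0.004]
force: [1.1, -0.0, 0.6]
opening: 0.0687
```

```bash
python3 look.py 7 wrist; python3 hd.py wrist7 0.8 "(200,200,360,400)"
```

```text
7.9 [ 0.5804 -0.0949  0.1883] [-3.141 -0.014 -0.004]
wrist
catch_center [447.3  84.3] 0.57 [ 0.6414 -0.0088  0.192 ]
gate_handle [283.8 280.9] 0.94 [ 0.5818 -0.0951  0.186 ]
gate_handle [460.5 218.2] 0.7 [ 0.6597 -0.0633  0.186 ]
t 8.1 eef [ 0.5826 -0.0953  0.1911] yaw 0.5 [3.141 0.015 0.014] F [0.2 0.5 0.1] op 0.06860473772179823
lev 1496 bay-axes x 0.5872..0.5946 y -0.1185..-0.0858 z 0.2031..0.2074 med world [ 0.5922 -0.0923  0.2062]
-89.4
bar 3087 bay-axes x 0.5638..0.5943 y -0.1191..-0.0858 z 0.2047..0.2102 med world [ 0.5722 -0.0929  0.2074]
-38.8
tcp in axes [ 0.5812 -0.1034  0.1911]
```

View pics/wrist7.png

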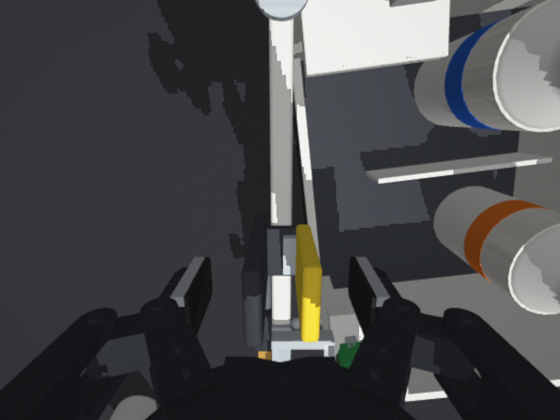

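Call:
{"method": "send_rows", "body": {"dp": [[-1,0,2],[-1,0,2],[-1,0,2],[-1,0,2],[-1,0,2],[-1,0,2],[-1,0,2],[-1,0,2]], "rotation": [[0,0,0],[0,0,0],[0,0,0],[0,0,0],[0,0,0],[0,0,0],[0,0,0],[0,0,0]], "hand": [0.2,-0.2,-0.6,-0.8,-0.8,-0.8,-0.8,-0.8]}}

```text
time_s: 8.77
eef_pos: [0.5794, -0.0957, 0.1905]
ee_rot: [3.14, 0.018, 0.009]
force: [-9.8, 0.4, 12.6]
opening: 0.0199
```

```bash
python3 look.py 8 wrist; python3 hd.py wrist8 0.8 "(200,200,360,400)"
```

```text
8.7667 [ 0.5794 -0.0957  0.1905] [3.14  0.018 0.009]
wrist
gate_handle [292.1 276.7] 0.91 [ 0.5848 -0.0949  0.186 ]
t 8.9667 eef [ 0.5794 -0.0957  0.1905] yaw 0.7 [3.14  0.018 0.009] F [-9.8 -0.7 13. ] op 0.01980527862579618
lev 1292 bay-axes x 0.5808..0.5876 y -0.1185..-0.0856 z 0.2039..0.2078 med world [ 0.5856 -0.0915  0.2064]
-88.7
bar 3712 bay-axes x 0.5638..0.5910 y -0.1188..-0.0861 z 0.2048..0.2119 med world [ 0.5756 -0.0912  0.2087]
-60.2
tcp in axes [ 0.578  -0.1037  0.1905]
```

View pics/wrist8.png

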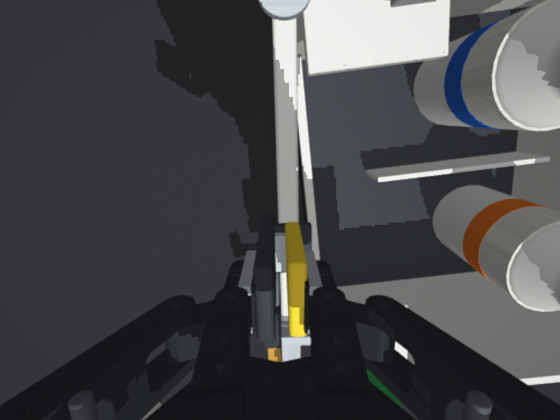

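The lever has been squeezed over by about 8 mm or more, and the opening is 19.8 mm. I'll compute the arc about the hinge.

```bash
cat > arc.py <<'E'
from h import *
from scipy.spatial.transform import Rotation as Ro
import sys
step=float(sys.argv[1]);n=int(sys.argv[2]);h=np.array([float(sys.argv[3]),float(sys.argv[4])])
s=manip.get_state();p=s["eef_pos"];T=Ro.from_rotvec(s["ee_rot"]).as_matrix()
r=p[:2]-h
print("yaw",np.degrees(np.arctan2(T[1,0],T[0,0])).round(1),"radius",np.linalg.norm(r).round(4),"ang",np.degrees(np.arctan2(r[1],r[0])).round(1),"tilt",T[:,2].round(3),"F",np.round(s["force"],1),np.round(s["moment"],2),"op",round(s["opening"],4),"q",np.round(s["q"],2))
for i in range(1,n+1):
    t=-np.radians(step*i);q=h+np.array([[np.cos(t),-np.sin(t)],[np.sin(t),np.cos(t)]])@r
    d=np.array([q[0]-p[0],q[1]-p[1],0]);print(i,step*i,(T.T@d*1000).round(1),q.round(3))
E
python3 arc.py 4 8 .5767 .0339
```

```text
yaw 0.7 radius 0.1296 ang -88.8 tilt [ 0.006 -0.001 -1.   ] F [-9.8 -0.7 13. ] [-0.03  1.12  0.75] op 0.0198 q [ 0.1   0.6   0.02  1.76 -0.01  0.77  0.14]
1 4.0 [-9.  -0.2 -0.1] [ 0.57  -0.096]
2 8.0 [-18.   -1.1  -0.1] [ 0.561 -0.095]
3 12.0 [-27.   -2.6  -0.2] [ 0.552 -0.093]
4 16.0 [-35.8  -4.7  -0.2] [ 0.544 -0.091]
5 20.0 [-44.4  -7.4  -0.3] [ 0.535 -0.089]
6 24.0 [-52.8 -10.7  -0.3] [ 0.526 -0.086]
7 28.0 [-61.  -14.6  -0.4] [ 0.518 -0.082]
8 32.0 [-68.8 -19.1  -0.4] [ 0.51  -0.077]
```

Call:
{"method": "send_rows", "body": {"dp": [[-4,0,0],[-9,0,0],[-18,-1,0],[-27,-2.5,0],[-27,-2.5,0]], "rotation": [[0,0,2],[0,0,4],[0,0,8],[0,0,12],[0,0,12]], "hand": [-0.8,-0.8,-0.8,-0.8,-0.8]}}

```text
time_s: 9.38
eef_pos: [0.5508, -0.0923, 0.1906]
ee_rot: [3.126, -0.31, 0.007]
force: [-2.2, 2.7, -1.7]
opening: 0.0197
```

```bash
python3 look.py 9 wrist;python3 arc.py 4 8 .5767 .0339; python3 hd.py wrist9 -11 "(200,200,360,400)"
```

```text
9.3833 [ 0.5508 -0.0923  0.1906] [ 3.126 -0.31   0.007]
wrist
gate_handle [291.4 275.6] 0.81 [ 0.5561 -0.0922  0.186 ]
yaw -11.2 radius 0.129 ang -100.9 tilt [ 0.005 -0.001 -1.   ] F [-4.9  3.1  4.2] [ 0.18 -0.18  0.81] op 0.0198 q [ 0.07  0.57  0.08  1.84 -0.06  0.73 -0.02]
1 4.0 [-9.  -0.3 -0. ] [ 0.543 -0.091]
2 8.0 [-18.   -1.2  -0.1] [ 0.535 -0.088]
3 12.0 [-26.8  -2.7  -0.1] [ 0.526 -0.085]
4 16.0 [-35.6  -4.8  -0.2] [ 0.518 -0.081]
5 20.0 [-44.1  -7.6  -0.2] [ 0.51  -0.077]
6 24.0 [-52.5 -10.9  -0.3] [ 0.503 -0.072]
7 28.0 [-60.6 -14.8  -0.3] [ 0.496 -0.066]
8 32.0 [-68.4 -19.3  -0.4] [ 0.489 -0.061]
t 9.5833 eef [ 0.5523 -0.0927  0.1906] yaw -11.2 [ 3.127 -0.306  0.008] F [-4.9  3.1  4.2] op 0.019828518260116956
lev 1296 bay-axes x 0.5616..0.5681 y -0.0010..0.0324 z 0.2038..0.2079 med world [ 0.5576 -0.0898  0.2063]
78.9
bar 3731 bay-axes x 0.5441..0.5714 y -0.0008..0.0321 z 0.2047..0.2122 med world [ 0.5488 -0.0881  0.2087]
-66.6
tcp in axes [0.5598 0.0143 0.1906]
```

View pics/wrist9.png

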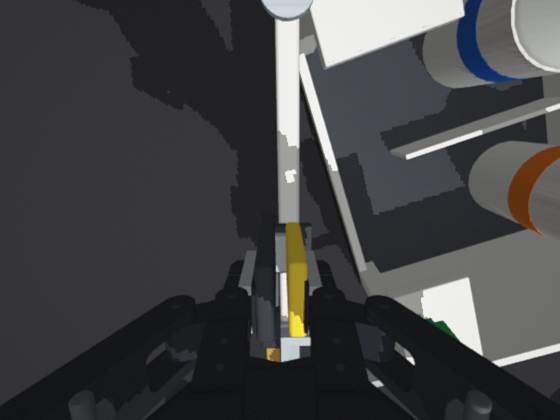

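The gate is past the bolt. It moved with the tool to about 19° and forces are small. I'll continue the arc.

Call:
{"method": "send_rows", "body": {"dp": [[-9,0,0],[-18,-1,0],[-27,-2.5,0],[-35.5,-5,0],[-44,-7.5,0],[-52.5,-11,0],[-60.5,-15,0],[-68.5,-19,0]], "rotation": [[0,0,4],[0,0,8],[0,0,12],[0,0,16],[0,0,20],[0,0,24],[0,0,28],[0,0,32]], "hand": [-0.8,-0.8,-0.8,-0.8,-0.8,-0.8,-0.8,-0.8]}}

```text
time_s: 10.25
eef_pos: [0.4901, -0.06, 0.1906]
ee_rot: [-2.92, 1.154, -0.012]
force: [2.7, 2.3, -2.4]
opening: 0.0198
```

```bash
python3 look.py 10 wrist;python3 arc.py 4 8 .5767 .0339; python3 hd.py wrist10 -43 "(200,200,360,400)"
```

```text
10.25 [ 0.4901 -0.06    0.1906] [-2.92   1.154 -0.012]
wrist
gate_handle [293.  275.6] 0.8 [ 0.4955 -0.0635  0.186 ]
yaw -42.9 radius 0.1279 ang -132.6 tilt [ 0.007 -0.001 -1.   ] F [0.2 5.  2.2] [-0.06 -0.66  1.02] op 0.0198 q [-0.1   0.5   0.24  2.02 -0.19  0.64 -0.48]
1 4.0 [-8.9 -0.3 -0.1] [ 0.484 -0.054]
2 8.0 [-17.8  -1.1  -0.1] [ 0.478 -0.047]
3 12.0 [-26.6  -2.6  -0.1] [ 0.473 -0.04 ]
4 16.0 [-35.3  -4.7  -0.2] [ 0.468 -0.033]
5 20.0 [-43.8  -7.4  -0.2] [ 0.463 -0.025]
6 24.0 [-52.1 -10.7  -0.3] [ 0.459 -0.017]
7 28.0 [-60.1 -14.6  -0.3] [ 0.456 -0.009]
8 32.0 [-67.9 -19.   -0.3] [ 0.453 -0.   ]
t 10.45 eef [ 0.4902 -0.0603  0.1905] yaw 317.1 [-2.922  1.148 -0.011] F [0.2 5.  2.2] op 0.019779402239831732
lev 1168 bay-axes x 0.4030..0.4094 y 0.2756..0.3085 z 0.2038..0.2081 med world [ 0.4987 -0.0607  0.2064]
46.6
bar 3714 bay-axes x 0.3856..0.4124 y 0.2749..0.3079 z 0.2048..0.2122 med world [ 0.4912 -0.0581  0.2087]
14.6
tcp in axes [0.3996 0.2902 0.1905]
```

View pics/wrist10.png

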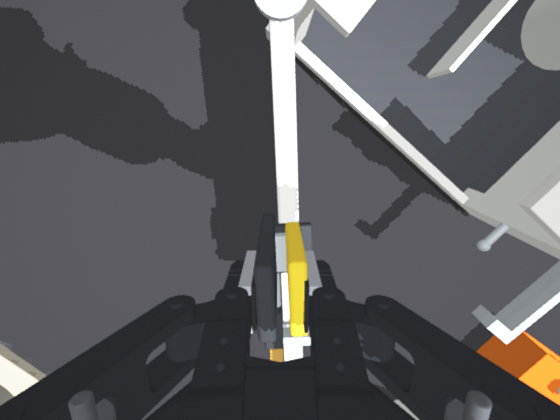

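Call:
{"method": "send_rows", "body": {"dp": [[-9,0,0],[-18,-1,0],[-26.5,-2.5,0],[-35.5,-5,0],[-44,-7.5,0],[-52,-11,0],[-60,-14.5,0],[-68,-19,0]], "rotation": [[0,0,4],[0,0,8],[0,0,12],[0,0,16],[0,0,20],[0,0,24],[0,0,28],[0,0,32]], "hand": [-0.8,-0.8,-0.8,-0.8,-0.8,-0.8,-0.8,-0.8]}}

```text
time_s: 11.12
eef_pos: [0.4537, 0.0002, 0.1905]
ee_rot: [-2.492, 1.907, -0.01]
force: [-1.1, 4.7, 4.5]
opening: 0.0198
```

```bash
python3 arc.py 4 5 .5767 .0339
```

```text
yaw -74.8 radius 0.1276 ang -164.7 tilt [ 0.007 -0.001 -1.   ] F [-1.1  4.7  4.5] [-0.52  0.09  1.22] op 0.0198 q [-0.36  0.47  0.41  2.12 -0.33  0.6  -1.02]
1 4.0 [-8.9 -0.3 -0. ] [0.452 0.009]
2 8.0 [-17.8  -1.2  -0. ] [0.45  0.018]
3 12.0 [-26.5  -2.7  -0.1] [0.449 0.026]
4 16.0 [-35.2  -4.8  -0.1] [0.449 0.035]
5 20.0 [-43.6  -7.6  -0.1] [0.45  0.044]
```

Call:
{"method": "send_rows", "body": {"dp": [[-9,0,0],[-18,-1,0],[-26.5,-2.5,0],[-35,-5,0],[-35,-5,0],[-35,-5,0],[-35,-5,0]], "rotation": [[0,0,4],[0,0,8],[0,0,12],[0,0,16],[0,0,16],[0,0,16],[0,0,16]], "hand": [-0.8,-0.8,-0.8,-0.8,-0.8,-0.8,-0.8]}}

```text
time_s: 11.7
eef_pos: [0.449, 0.0358, 0.1905]
ee_rot: [-2.209, 2.229, -0.005]
force: [-3.2, 5.1, 6.2]
opening: 0.0198
```

```bash
python3 look.py 11 wrist scene side;python3 arc.py 4 1 .5767 .0339; python3 hd.py wrist11 -91 "(200,200,360,400)"
python3 - <<'E'
from seg import *
P,uv=seg("wrist11",(265,10,310,215),"any",(.143,.155))
l=cv2.fitLine(P[:,:2].astype(np.float32),cv2.DIST_HUBER,0,.001,.001).ravel();print(len(P),np.degrees(np.arctan2(l[1],l[0])).round(1))
E
```

```text
11.7 [0.449  0.0358 0.1905] [-2.209  2.229 -0.005]
wrist
gate_handle [293.4 273.9] 0.85 [0.4513 0.0287 0.186 ]
scene
catch_center [226.5 196.1] 0.71 [ 0.626  -0.1653  0.192 ]
hinge_axis [289.7 230.5] 0.84 [0.5795 0.0319 0.15  ]
gate_handle [312.5 191.6] 0.78 [0.4518 0.0137 0.186 ]
side
catch_center [298.5 240.9] 0.56 [ 0.624  -0.1792  0.192 ]
hinge_axis [278.  206.8] 0.62 [0.5737 0.0236 0.15  ]
gate_handle [235.2 197.8] 0.74 [0.4317 0.0365 0.186 ]
gate_handle [277.6 203.3] 0.37 [0.5711 0.0009 0.186 ]
yaw -90.5 radius 0.1277 ang 179.2 tilt [ 0.004 -0.    -1.   ] F [-1.7  5.8  6.2] [-0.45  0.65  1.22] op 0.0199 q [-0.5   0.48  0.5   2.13 -0.4   0.61 -1.3 ]
1 4.0 [-8.9 -0.4 -0. ] [0.449 0.045]
t 12.3 eef [0.449  0.0357 0.1905] yaw 269.5 [-2.209  2.23  -0.005] F [-1.7  5.8  6.2] op 0.019943162657590514
lev 888 bay-axes x -0.0396..-0.0332 y 0.4335..0.4667 z 0.2033..0.2078 med world [0.4491 0.0282 0.2064]
1.8
bar 3735 bay-axes x -0.0569..-0.0296 y 0.4332..0.4660 z 0.2047..0.2122 med world [0.4536 0.0383 0.2087]
-26.8
tcp in axes [-0.0435  0.4483  0.1905]
4426 2.2
```

View pics/wrist11.png

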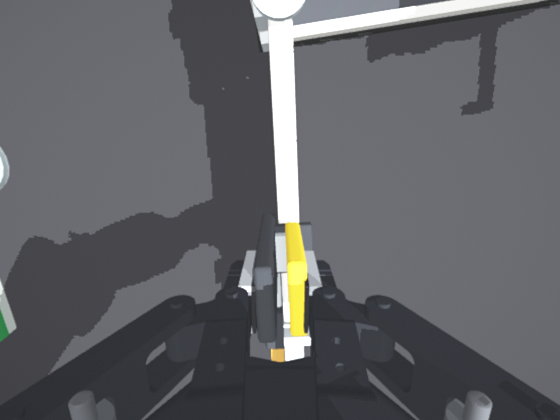

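View pics/scene11.png

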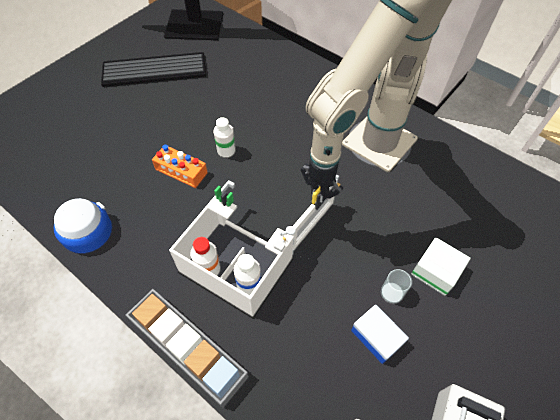

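View pics/side11.png

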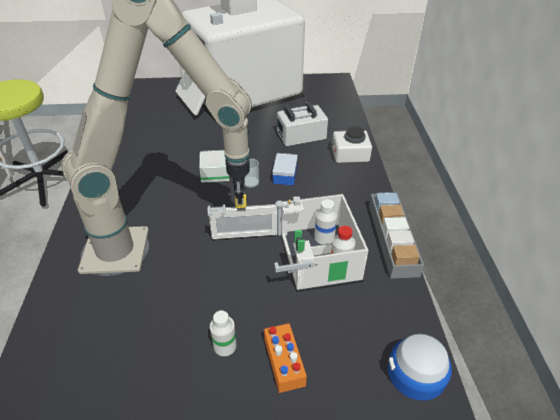

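```bash
python3 -c "
from h import *
s=manip.get_state();print(s['time_s'],s['eef_pos'].round(4),s['force'].round(1),s['opening'],np.abs(s['qvel']).max())
print(manip.close_job())"
```

```text
12.3 [0.449  0.0357 0.1905] [-1.7  5.8  6.2] 0.019943162657590514 0.001052841934784672
the job is handed in; nothing more can be done
None
```

The gate is open past square and I handed the job in at 12.3 s with the arm still gripping the handle.

**What I did:**
1. I pinched both green tabs until the gate sprang ajar. The handle moved about 14 mm outward.
2. I let go of the catch and gripped the handle, squeezing the yellow lever against the dark bar.
3. I swung the gate out along its arc, past the detent.

**Last checks:**
- **Gate angle:** the estimates disagree slightly. The tool's turn and swept arc gave 98–99°, while a line fitted to the gate's top edge gave about 95.5°. All are past square and short of the stop (105°).
- **Grip:** the fingers were still closed on the handle with a 20 mm opening. The arm was at rest and the last force reading was about 9 N.
- **Lever travel:** the image showed only about 7 mm, and the finger opening suggested 8–9 mm, so I did not measure the full 10 mm. The gate did pass the bolt stop without resistance.
- **Other objects:** in the final scene and side pictures the bottles and the other bench items look unmoved. I judged that by eye and did not measure it.

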